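# Seat a bearing bracket in the angled drilling fixture and clamp it

### The job

Put the bearing bracket, the casting with the rectangular base and its boss towards one end, into the tilted drilling fixture for its oil hole, boss at the lower end: lower it in rather than drop it, and press it past the sprung side jaw until you feel it sit flat and fully home on the plate. Only when it is home, swing the toggle clamp's handle all the way over so that the arm locks down on the bare half of the base. Let go of everything and leave the other things on the bench where they are.

Things in the scene. Friction and masses are not known exactly. Their poses are not given: they have to be found in the camera images.
- bracket: The workpiece, a grey bearing bracket casting, about 0.45 kg. Rectangular base 120 x 64 x 12 mm (its x, y, z) with a square-cornered boss standing on it, nearer the -x end; the +x half of the base is flat and bare. Origin at the centre of the underside, z up through the boss. Starts flat on the bench at any heading. The only casting with a rectangular base and its boss towards one end.
- bracket_boss (a point): point in the middle of the bracket's boss, at the bracket's x = -32, y = 0, z = 42 mm: the height to grip at. The boss is 44 mm along x and 38 mm along y and its top is 58 mm above the underside; a thin triangular web runs from it to x = +8 mm.
- seat: Tilted steel plate of the fixture, fixed, 235 x 125 mm (x -85 to +150, y -71 to +54 mm). Origin at the centre of the bracket's place, on the upper face. x points up the slope, z out of the face at right angles, leaning 30 degrees from vertical. Home, the bracket's frame coincides with this one (boss down the slope); a few mm along x and y are free.
- seat_rail (a point): top of the fixed side rail, at the seat's x = 0, y = +45, z = +16 mm. The rail is 100 mm long (x), 16 mm thick; its inner face is at y = +34 mm, upright up to z = 5 mm, then bevelled back 30 degrees up to 16 mm. At the lower end two stop pins, also 16 mm high, have their faces at x = -62 mm.
- side_jaw (a joint): travel of the sprung side jaw, m: 0 = free, up to 0.0075 as it is pushed back; 3 N to start it, 0.7 N more for each mm. It pushes towards the seat's +y. A bracket just laid in hangs up on its bevel, cocked, about 9 to 12 mm too high on that side; pressed squarely along the seat's normal with 5 to 20 N it wedges the jaw back, goes down to the plate and is held there by friction against the rail.
- jaw_nose (a point): point on the sprung jaw's nose, at the seat's x = -22, y = -28, z = +5 mm when free (so it stands 4 mm inside the place of a centred bracket). The nose is 50 mm long (x), upright up to there and then bevelled back 30 degrees up to z = 16 mm. Its fixed housing, 70 mm long (x) and 16 mm high, spans y = -36 to -60 mm.
- clamp_handle (a joint): angle of the toggle clamp's handle, rad: 0 = fully open, 1.45 = fully closed, at its stop. It stays where left; 2 to 6 N at the grip moves it. It turns about the seat's y axis through handle_hinge: at 0 it stands along the seat's normal (91 degrees from the seat's +x); growing, it swings towards the seat's +x, up the slope, and closed it is 8 degrees above that. Over centre at 1.40, it locks.
- handle_hinge (a point): point on the axis of the clamp handle, fixed, at the seat's x = 122, y = 0, z = 33 mm. The clamp's steel foot and cheeks stand round it, x = 80 to 143 mm, 44 mm wide, up to 50 mm high.
- handle_grip (a point): point on the axis of the handle's round black grip, 90 mm from handle_hinge; the grip is 19 mm across and reaches from 46 to 114 mm from the hinge. Moves with the handle.
- clamp_arm: the clamp's hold-down arm, 65 mm long, linked to the handle; origin on its hinge, at the seat's x = 97, z = 40 mm. Handle open, it stands up, its rubber-tipped spindle pointing down the slope, up to 110 mm above the plate; as the handle closes it comes down the other way, towards the seat's -x, and the rubber tip presses on the bare half of the bracket's base, at the seat's x = +42 mm.
- round_flange: another casting, not wanted: round flange 84 mm across and 12 mm thick with a round hub 38 to 44 mm across, 50 mm high in all; loose; origin at the centre of its underside
- pillow_block: another casting, not wanted: foot 96 x 40 x 14 mm (x, y, z) with a rounded bearing housing 46 mm long in its middle, 50 mm high in all; loose; origin at the centre of its underside
- squeeze_bottle: white squeeze bottle, 60 mm across up to 78 mm, 135 mm high with its narrow spout; loose; origin at the centre of its underside
- jar: amber glass jar with a steel cap, 68 mm across, 85 mm high; loose; origin at the centre of its underside
- vee_block: dark steel vee block, 60 x 48 x 40 mm, 0.8 kg; loose; origin at the centre of its underside
- hammer: hammer lying on the bench, handle along its own -x, about 260 mm long; loose
- screwdriver: screwdriver lying on the bench, handle along its own -x, about 200 mm long; loose
- tray: low dark steel tray, 110 x 150 x 30 mm (x, y, z); loose; origin at the centre of its underside
There are look-alikes about, which are no part of the job. What is shaped like the bracket but pink is not meant.

How it is judged:
On the way, in this order (a step that is already met when the one before it is completed fails the run):
1. the bracket is fully home on the plate, boss at the lower end, while the clamp is still open (z of bracket in the frame of seat between -0.004 and 0.0025 m and x of bracket in the frame of seat between -0.006 and 0.008 m and y of bracket in the frame of seat between -0.005 and 0.005 m and angle between the z axis of bracket and the z axis of seat, either way round below 0.04 rad and angle between the x axis of bracket and the x axis of seat, either way round below 0.06 rad and x of bracket_boss in the frame of seat below -0.02 m and value of joint clamp_handle below 0.6 rad), for 0.2 s.
2. the clamp is closed on it and bears on its base (z of bracket in the frame of seat between -0.004 and 0.0025 m and x of bracket in the frame of seat between -0.006 and 0.008 m and y of bracket in the frame of seat between -0.005 and 0.005 m and angle between the z axis of bracket and the z axis of seat, either way round below 0.04 rad and angle between the x axis of bracket and the x axis of seat, either way round below 0.06 rad and x of bracket_boss in the frame of seat below -0.02 m and value of joint clamp_handle above 1.3 rad and contact force between clamp_arm and bracket above 3 N), for 0.2 s.
At the end, for the whole second after the job is handed in: Bracket home on the tilted plate, boss at the lower end, at rest: underside within 2.5 mm of the plate and 2 degrees of flush, within 5 mm sideways and 6 to 8 mm along the slope; clamp handle past 1.30 rad, its arm pressing on the bracket with over 3 N; nothing else moved by over 30 mm (all of step 2 and linear speed of bracket below 0.02 m/s); the robot touches nothing.
It fails at once if the clamp is swung down (handle past half way) while the bracket is not home (value of joint clamp_handle above 0.75 rad and (distance between bracket and seat above 0.012 m or z of bracket in the frame of seat above 0.004 m)).
It fails at once if the bracket is dropped into the fixture (distance between bracket and seat below 0.08 m and linear speed of bracket above 0.45 m/s and contact force between the fingers and bracket below 0.3 N).
It fails at once if another thing on the bench is pushed away (more than 30 mm) or knocked over (distance of any of round_flange, pillow_block, squeeze_bottle, jar, vee_block, hammer, screwdriver, tray from where it was at the start of the episode above 0.03 m or angle between any of squeeze_bottle, jar's own z axis and vertical above 0.5 rad).
It also fails if it takes over 58 s, if anything falls off the work surface, if the arm or the gripper's body presses on something with over 40 N, if the wrist force passes 120 N, or if a joint passes its speed limit or range.

### The arm

A 7-joint arm with a two-finger parallel gripper is mounted at the origin on the work surface. World frame = base frame: x ahead of the robot, y to its left, z up, the work surface at z = 0. Lengths are in m, angles in rad, forces in N, time in s.
With the tool pointing down it reaches from about 0.4 to 0.85 m from the base axis. Payload 4.5 kg.
Tool frame: the origin (TCP) lies midway between the tips of the shut fingers; the grasp point (between the pads) lies 19 mm behind it; y points along the fingers, z is the direction in which the jaws open and shut, and the axes are right-handed (so a half turn about y gives the same grasp; the last joint's range is limited). The gripper opens to 88 mm and grips with 3 to 60 N. Pads are 18 mm wide; open, the fingers measure 123 mm over their backs; the gripper's body (75 mm by 187 mm) begins 45 mm behind the grasp point.
Start: joints at [1.359, 0.689, -0.195, 1.565, 0.157, 0.902, -0.215], TCP at [0.152, -0.606, 0.239] pointing down, gripper open.
Joint ranges: [-3.01, 3.01], [-0.46, 2.08], [-1.47, 1.51], [0.13, 2.56], [-1, 4.14], [0.04, 2.09], [-2.66, 2.66]. Speed limits (rad/s): [2.57, 2.57, 3.14, 3.14, 3.14, 3.14, 3.14].

### API

Orientations are given as a unit quaternion [x, y, z, w].
In Python, from plant import r, snapshot, get_calibration, job, boxes_of gives the robot as it stands. The module is installed in compiled form; this text tells all that it offers.
- The arm moves only by the shell command python3 -m handwheel 'ROWS' [OPENING] [FORCE]. ROWS is JSON, a list that holds one entry, the list of rows, each a list of 6 numbers: the shift along the tool's x, y, z as a fraction of full scale, then the turn, a rotation vector about the tool's x, y, z as a fraction of full scale. In form: [[[x, y, z, wx, wy, wz], ...]]. A call has 1 to 12 rows; each row is the pose to reach, as a shift and turn from the pose commanded when the call began, along the tool's axes at that moment, turning the shorter way round; what a row does not reach only later rows make up. Full scale, the value 1, is 100 cm for a shift and 180 degrees for a turn. A row lasts 1/12 s, in which the tool goes at most 41.7 mm and 7.16 degrees, less where a joint would pass 70% of its speed; a pose out of reach is approached as far as the arm can. A call with a number of a shift or a turn outside -1 to 1 is refused whole. A call with a gripper value outside its range is refused whole. OPENING is the opening, from -1 (shut) to 1 (fully open), set as the call begins (- or left out, the last holds). The fingers move at their own pace and stop on an object; FORCE is the grip in N (left out, the last holds). Time passes only in rows, so rows that repeat a pose let the fingers close. It gives the time, the measured TCP pose, the force and the opening at its end, in the units of the state.
- r.get_state(): the state, without advancing time (a new reading comes with each control period).
- snapshot(name): name is "scene" or "top" or "wrist"; returns the picture (480x640x3 uint8, red, green, blue); there is no depth.
- get_calibration(name): a dict with "fx", "fy", "cx", "cy" (pixels), "T" (4x4, takes a point from camera to world coordinates). Camera axes: x right, y down, z forward; pixel columns grow to the right and rows downward; lengths in m; the calibration is good to about 2 mm. The wrist camera is an equidistant fisheye: a pixel r from the principal point sees the ray r / f radians off the axis. A picture is of the moment at which its call begins: read the wrist's pose just before it. get_calibration takes no time and is no camera call; for the wrist camera it gives the pose at the moment of the call.
- job.finish_job(): hands the job in, once; it reports no verdict.
Trained networks look in the newest picture that a camera, given by its name, has taken for a name from the list of things; names that differ only in an ending like _2 or _b are one class to them, and where a whole thing is asked for, a point or a joint stands for the part that bears it (a point fixed in the world has none). Each returns a list of dicts, best first, with "confidence" (0 to 1); they miss things now and then, are a little off and sometimes report something else, mostly with a low value. They report only what shows in the picture. A call takes as long as a camera call. They do not tell look-alikes from the thing itself.
- boxes_of(thing, camera): "bbox" ([left, top, right, bottom] in pixels, round what is visible of it).
The state is a dict: "clock": time; "q": joint angles; "qd": joint speeds; "joint_torque": joint torques, N m; "tool_pos": TCP position; "eef_rot": TCP orientation; "contact_force": force on the tool from outside, world axes, zero at the start; "moment": the same for the moment, N m; "opening": opening from 0.0 (shut) to 1.0 (fully open).
Only numpy, scipy, OpenCV 4.12 (cv2) and the standard library are available. Lean on these libraries where they do the work, as an engineer would, in place of code of your own. Each camera call takes 0.05 s, during which the arm holds its last target. There are 200 camera calls.

## Working session

There is one attempt and no reset: what is moved stays moved. The work goes in short steps, Python scripts to look and compute and a shell command to move; the robot and the scene stay as the last step left them, time stands still between calls to the robot, and variables do not carry over. Pictures are saved under pics/ and viewed, about 8 in all and at most 12, crops included, and the job is handed in when it is done.

```bash
mkdir -p pics
cat > h.py <<'E'
import numpy as np,cv2
from plant import r,snapshot,get_calibration,job,boxes_of
from scipy.spatial.transform import Rotation as R
np.set_printoptions(precision=4,suppress=True)
def save(im,n): cv2.imwrite('pics/'+n,im[:,:,::-1])
E
python3 - <<'E'
from h import *
a=snapshot('scene');b=snapshot('top')
save(np.vstack([a,b])if 0 else a,'s0.png');save(b,'t0.png')
for c in('scene','top'):
  k=get_calibration(c);print(c,k['fx'],k['fy'],k['cx'],k['cy']);print(k['T'])
  for t in ['bracket','seat','clamp_handle','clamp_arm']:
    print(t,[(np.round(d['bbox']).tolist(),round(d['confidence'],2)) for d in boxes_of(t,c)][:4])
s=r.get_state();print(s)
E
```

```text
scene 581.4034644335803 581.4034644335803 320.61487293991473 253.08435212934296
[[-0.7397  0.5167 -0.4312  1.1892]
 [ 0.6729  0.5575 -0.4862  0.7453]
 [-0.0108 -0.6497 -0.7601  1.3143]
 [ 0.      0.      0.      1.    ]]
bracket [([395.0, 339.0, 446.0, 380.0], 0.79), ([461.0, 332.0, 512.0, 365.0], 0.72), ([402.0, 424.0, 444.0, 478.0], 0.57)]
seat [([253.0, 186.0, 304.0, 248.0], 0.89)]
clamp_handle [([273.0, 182.0, 284.0, 230.0], 0.55), ([255.0, 181.0, 302.0, 248.0], 0.4)]
clamp_arm []
top 576.0549198807233 576.0549198807233 320.63461988167444 248.02385707123483
[[-0.0167 -0.9982  0.0569  0.4503]
 [-0.9997  0.0157 -0.017   0.0275]
 [ 0.016  -0.0572 -0.9982  1.7401]
 [ 0.      0.      0.      1.    ]]
bracket [([154.0, 303.0, 199.0, 335.0], 0.92), ([130.0, 190.0, 173.0, 230.0], 0.84), ([183.0, 248.0, 224.0, 285.0], 0.66)]
seat [([345.0, 216.0, 424.0, 297.0], 0.8)]
clamp_handle [([367.0, 245.0, 394.0, 259.0], 0.64)]
clamp_arm [([393.0, 258.0, 398.0, 262.0], 0.52), ([182.0, 247.0, 226.0, 284.0], 0.41)]
{'clock': 0.5, 'q': array([ 1.3588,  0.6891, -0.1946,  1.5654,  0.1573,  0.9025, -0.2151]), 'qd': array([ 0.0004, -0.0007, -0.0002, -0.0012, -0.0002,  0.0005, -0.0016]), 'joint_torque': array([  0.0002, -52.7102,  -1.2659, -15.3607,  -0.0519,   0.0003,
         0.0001]), 'tool_pos': array([ 0.1521, -0.6062,  0.2387]), 'eef_rot': array([-0.0867,  0.7018, -0.7018,  0.0867]), 'contact_force': array([ 0.6798, -0.1243,  0.0378]), 'moment': array([ 0.0602,  0.022 , -0.0561]), 'opening': 1.0002853616703824}
```

Run:
```python
import cv2,numpy as np
t=cv2.imread('pics/t0.png')
s=cv2.imread('pics/s0.png')
a=cv2.resize(t[170:350,100:340],(800,600),interpolation=cv2.INTER_CUBIC)
cv2.imwrite('pics/t0c.png',a)
a=cv2.resize(t[190:325,320:500],(800,600),interpolation=cv2.INTER_CUBIC)
cv2.imwrite('pics/t0d.png',a)
```

```text
(no output)
```

View pics/s0.png

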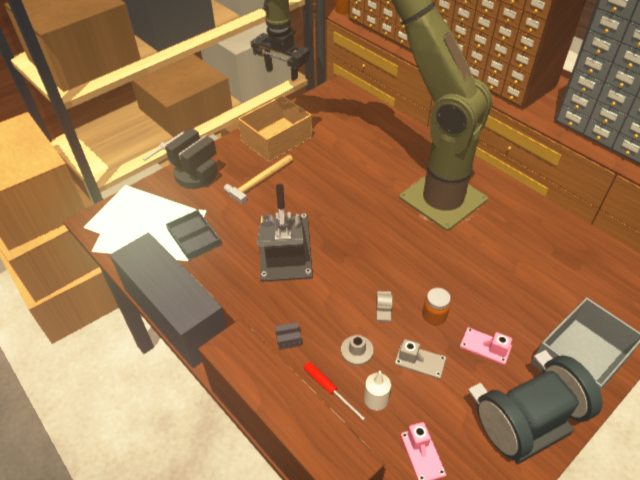

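View pics/t0c.png

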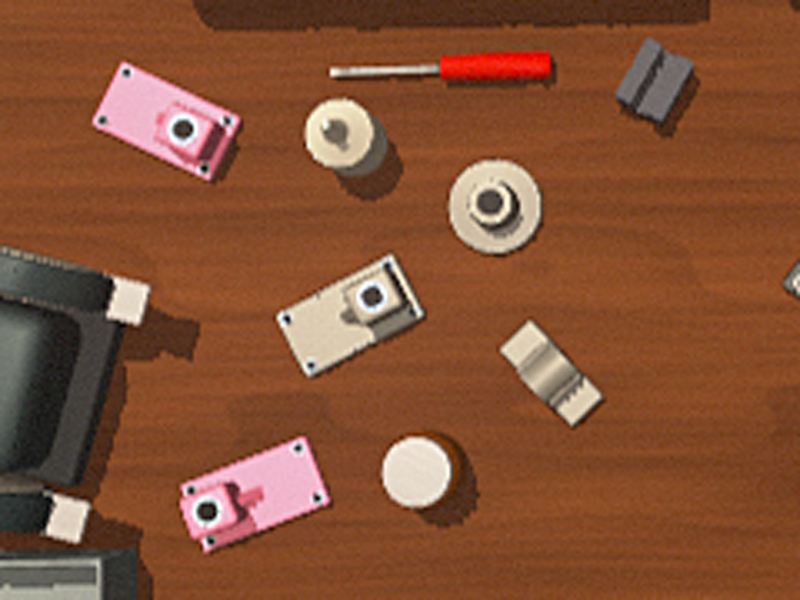

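View pics/t0d.png

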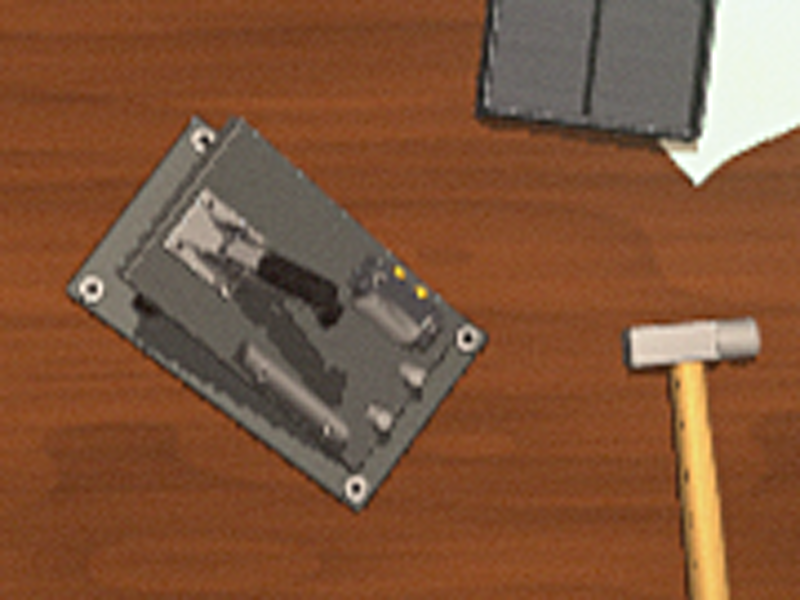

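The scene shows the grey bracket in the top view near (205,264), its boss on the right. The two pink look-alikes are at (152,207) and (177,318). In the fixture the pins are at lower right (410,375 in the crop), the clamp at upper left, the rail at lower left and the jaw at upper right.

```bash
cat >> h.py <<'E'
def ground(c,px,z):
    k=get_calibration(c);px=np.atleast_2d(px).astype(float)
    d=np.c_[(px[:,0]-k['cx'])/k['fx'],(px[:,1]-k['cy'])/k['fy'],np.ones(len(px))]@k['T'][:3,:3].T
    o=k['T'][:3,3];return o+d*((z-o[2])/d[:,2])[:,None]
def tri(obs):
    "obs: list of (K-dict,pixel,fisheye)"
    A=np.zeros((3,3));b=np.zeros(3)
    for k,p,f in obs:
        d=ray(k,p,f);P=np.eye(3)-np.outer(d,d);A+=P;b+=P@k['T'][:3,3]
    return np.linalg.solve(A,b)
def ray(k,p,f):
    u=np.array([(p[0]-k['cx'])/k['fx'],(p[1]-k['cy'])/k['fy']])
    if f:
        t=np.hypot(*u);v=np.r_[u*np.sin(t)/max(t,1e-9),np.cos(t)]
    else: v=np.r_[u,1]
    v=k['T'][:3,:3]@v;return v/np.linalg.norm(v)
def pose():
    s=r.get_state();return s['tool_pos'],R.from_quat(s['eef_rot'])
def plan(p,Rt=None):
    "shift/turn to print for handwheel; Rt matrix target or None"
    p0,R0=pose();sh=R0.inv().apply(np.array(p)-p0)
    w=np.zeros(3) if Rt is None else (R0.inv()*R.from_matrix(Rt)).as_rotvec()
    print('row',np.round(np.r_[sh,w/np.pi],4).tolist(),'rows>=',round(np.linalg.norm(sh)/.0417,1),round(np.degrees(np.linalg.norm(w))/7.16,1))
def axes(xdir,down=(0,0,-1)):
    "tool matrix: y=down, x along xdir"
    y=np.array(down,float);y/=np.linalg.norm(y);x=np.array(xdir,float);x-=y*(x@y);x/=np.linalg.norm(x)
    return np.c_[x,y,np.cross(x,y)]
E
python3 - <<'E'
from h import *
c=np.array([(277,318),(390,255),(425,315),(312,376)])*.3+[100,170]
g=ground('top',c,.012);print(g,g.mean(0))
b=ground('top',np.array([[372,296]])*.3+[100,170],.058);print('boss',b)
d=np.array([(238,118),(120,272),(205,215),(410,375),(375,415),(352,470),(485,335),(245,345),(350,435)])*.225+[320,190]
print(ground('top',d,.06))
p,Q=pose();print(Q.as_matrix())
k=get_calibration('wrist');print(k)
T=np.eye(4);T[:3,:3]=Q.as_matrix();T[:3,3]=p;print(np.linalg.inv(T)@k['T'])
E
```

```text
[[0.5032 0.41   0.012 ]
 [0.5582 0.3087 0.012 ]
 [0.5038 0.2777 0.012 ]
 [0.4508 0.379  0.012 ]] [0.504  0.3438 0.012 ]
boss [[0.5197 0.3171 0.058 ]]
[[ 0.6361 -0.1579  0.06  ]
 [ 0.5355 -0.078   0.06  ]
 [ 0.5722 -0.1347  0.06  ]
 [ 0.4647 -0.2674  0.06  ]
 [ 0.4388 -0.2437  0.06  ]
 [ 0.4031 -0.2277  0.06  ]
 [ 0.4902 -0.3176  0.06  ]
 [ 0.4862 -0.1592  0.06  ]
 [ 0.426  -0.2269  0.06  ]]
[[-0.97    0.      0.2433]
 [-0.2433  0.     -0.97  ]
 [-0.     -1.     -0.    ]]
{'fx': 371.64829954431775, 'fy': 371.64829954431775, 'cx': 324.66724557351563, 'cy': 237.27870237587695, 'T': array([[ 0.2434, -0.9321, -0.2683,  0.2216],
       [-0.9699, -0.234 , -0.0673, -0.5879],
       [-0.0001,  0.2766, -0.961 ,  0.3855],
       [ 0.    ,  0.    ,  0.    ,  1.    ]])}
[[-0.0002  0.961   0.2766 -0.0719]
 [ 0.0001 -0.2766  0.961  -0.1468]
 [ 1.      0.0002 -0.     -0.0009]
 [ 0.      0.      0.      1.    ]]
```

Run:
```python
from h import *
plan([.48,-.22,.34],axes([-.64,-.77,0]))
```

```text
row [-0.412, -0.1013, -0.2948, 0.0, -0.201, -0.0] rows>= 12.4 5.1
```

```bash
python3 -m handwheel '[[[-0.412,-0.101,-0.295,0,-0.201,0],[-0.412,-0.101,-0.295,0,-0.201,0],[-0.412,-0.101,-0.295,0,-0.201,0],[-0.412,-0.101,-0.295,0,-0.201,0],[-0.412,-0.101,-0.295,0,-0.201,0],[-0.412,-0.101,-0.295,0,-0.201,0],[-0.412,-0.101,-0.295,0,-0.201,0],[-0.412,-0.101,-0.295,0,-0.201,0],[-0.412,-0.101,-0.295,0,-0.201,0],[-0.412,-0.101,-0.295,0,-0.201,0],[-0.412,-0.101,-0.295,0,-0.201,0],[-0.412,-0.101,-0.295,0,-0.201,0]]]'
python3 -m handwheel '[[[0,0,0,0,0,0],[0,0,0,0,0,0],[0,0,0,0,0,0],[0,0,0,0,0,0]]]'
python3 - <<'E'
from h import *
import pickle
p,Q=pose();print(p,Q.as_matrix(),r.get_state()['q'])
k=get_calibration('wrist');im=snapshot('wrist');save(im,'w1.png');pickle.dump(k,open('w1.pkl','wb'))
save(cv2.resize(im,(800,600),interpolation=cv2.INTER_CUBIC),'w1v.png')
E
```

```text
clock: 1.5
tool_pos: [0.4703, -0.2307, 0.3372]
eef_rot: [0.3, -0.64, 0.64, -0.3]
contact_force: [-0.9, -0.8, -0.3]
opening: 0.998
clock: 1.83
tool_pos: [0.468, -0.2339, 0.3361]
eef_rot: [0.3, -0.641, 0.641, -0.299]
contact_force: [-0.1, -1.1, 0.9]
opening: 1.002
[ 0.468  -0.2339  0.3361] [[-0.6414 -0.0016  0.7672]
 [-0.7672 -0.0008 -0.6414]
 [ 0.0016 -1.     -0.0007]] [ 0.6426  0.4578 -0.4153  1.7253  0.2143  1.0046 -0.5469]
```

View pics/w1v.png

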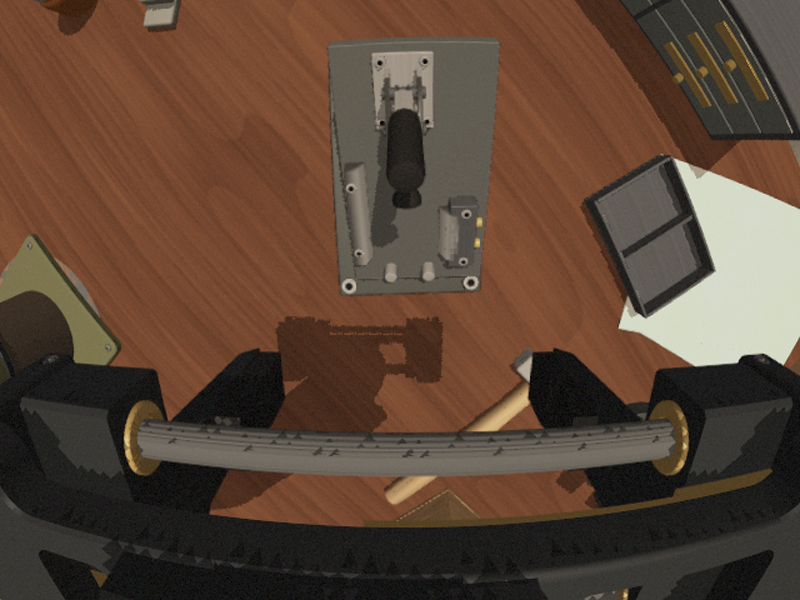

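The wrist view shows the fixture upright: the plate's top edge runs from (330,42) to (498,40), the rail is at left (360,215), the jaw housing at (460,230) and the pins at (391,272) and (428,271). I'll zoom in for the corner pixels.

Run:
```python
import cv2
im=cv2.imread('pics/w1.png')
c=im[24:244,250:410]
c=cv2.resize(c,None,fx=3.6,fy=2.7*1.0,interpolation=cv2.INTER_CUBIC)
print(c.shape);cv2.imwrite('pics/w1z.png',c)
```

```text
(594, 576, 3)
```

View pics/w1z.png

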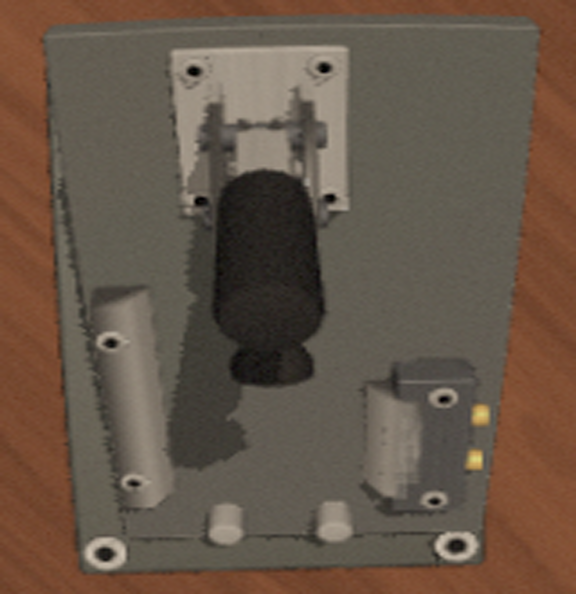

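Zoom: plate top-face corners at (48,40) and (534,33), rail outer top edge from (92,305) to (128,506), housing top from (398,377) to (467,507).

```bash
cat >> h.py <<'E'
def seatT(v):
    th=v[3];h=np.array([np.cos(th),np.sin(th),0]);c,s=np.cos(np.pi/6),np.sin(np.pi/6)
    X=h*c+[0,0,s];Z=-h*s+np.array([0,0,c]);T=np.eye(4);T[:3,:3]=np.c_[X,np.cross(Z,X),Z];T[:3,3]=v[:3];return T
def proj(k,P,f):
    c=(P-k['T'][:3,3])@k['T'][:3,:3]
    if f:
        n=np.linalg.norm(c[:,:2],axis=1);t=np.arctan2(n,c[:,2]);u=c[:,:2]/n[:,None]*t[:,None]
    else:u=c[:,:2]/c[:,2:]
    return u*k['fx']+[k['cx'],k['cy']]
E
cat > fit.py <<'E'
from h import *
import pickle
from scipy.optimize import least_squares
k=pickle.load(open('w1.pkl','rb'))
L=[((150,54,0),(48,40)),((150,-71,0),(534,33)),((-85,-71,0),(481,533)),
((50,50,16),(92,305)),((-50,50,16),(128,506)),((50,34,0),(150,290)),
((13,-36,16),(398,377)),((13,-60,16),(473,377)),((-57,-60,16),(467,508))]
M=np.array([a for a,_ in L])/1000;z=np.array([b for _,b in L],float)
px=z/[3.6,2.7]+[250,24]
kt=get_calibration('top')
Lt=[((150,-71,0),(238,118)),((150,54,0),(120,272))]
Mt=np.array([a for a,_ in Lt])/1000;pt=np.array([b for _,b in Lt])*.225+[320,190]
f=lambda v:np.r_[(proj(k,(np.c_[M,np.ones(len(M))]@seatT(v).T)[:,:3],1)-px).ravel(),(proj(kt,(np.c_[Mt,np.ones(len(Mt))]@seatT(v).T)[:,:3],0)-pt).ravel()]
s=least_squares(f,[.5,-.2,.06,.87],loss='soft_l1')
print(s.x,np.degrees(s.x[3]));print(f(s.x).reshape(-1,2))
J=np.linalg.inv(s.jac.T@s.jac);print('sd mm',np.sqrt(np.diag(J))*1000)
np.save('seat.npy',s.x)
E
python3 fit.py
```

```text
[ 0.4909 -0.2087  0.0658  0.9095] 52.11249728037216
[[-0.6804  0.3857]
 [ 0.6662 -0.6639]
 [-0.0355 -1.7024]
 [ 0.305   1.0047]
 [-0.0609 -0.5162]
 [ 0.7473 -2.0221]
 [-0.5243  0.8823]
 [ 0.8513  0.4705]
 [-1.6249  0.0397]
 [ 0.2873  0.1343]
 [ 0.0718  1.1817]]
sd mm [0.4679 0.4876 1.9769 4.9001]
```

Run:
```python
from h import *
plan([.51,.33,.28],axes([.478,-.878,0]))
```

```text
row [-0.4596, 0.0557, -0.3297, 0.0005, -0.3805, 0.0003] rows>= 13.6 9.6
```

```bash
python3 -m handwheel '[[[-0.46,0,-0.33,0,-0.38,0],[-0.46,0,-0.33,0,-0.38,0],[-0.46,0,-0.33,0,-0.38,0],[-0.46,0,-0.33,0,-0.38,0],[-0.46,0,-0.33,0,-0.38,0],[-0.46,0,-0.33,0,-0.38,0],[-0.46,0.056,-0.33,0,-0.38,0],[-0.46,0.056,-0.33,0,-0.38,0],[-0.46,0.056,-0.33,0,-0.38,0],[-0.46,0.056,-0.33,0,-0.38,0],[-0.46,0.056,-0.33,0,-0.38,0],[-0.46,0.056,-0.33,0,-0.38,0]]]'
python3 -m handwheel '[[[0,0,0,0,0,0],[0,0,0,0,0,0],[0,0,0,0,0,0],[0,0,0,0,0,0]]]'
python3 - <<'E'
from h import *
import pickle
p,Q=pose();print(p,Q.as_matrix(),r.get_state()['q'])
k=get_calibration('wrist');im=snapshot('wrist');save(im,'w2.png');pickle.dump(k,open('w2.pkl','wb'))
b=boxes_of('bracket','wrist');print([(np.round(d['bbox']).tolist(),d['confidence']) for d in b])
save(cv2.resize(im[:300,160:560],(800,600),interpolation=cv2.INTER_CUBIC),'w2v.png')
E
```

```text
clock: 2.88
tool_pos: [0.5053, 0.2624, 0.292]
eef_rot: [0.608, -0.361, 0.362, -0.607]
contact_force: [0.6, -0.4, 0.8]
opening: 0.997
clock: 3.22
tool_pos: [0.5055, 0.2598, 0.2926]
eef_rot: [0.608, -0.361, 0.362, -0.607]
contact_force: [-0.3, 0.1, -0.0]
opening: 1.002
[0.5055 0.2598 0.2926] [[ 0.4764  0.0001  0.8792]
 [-0.8792 -0.0021  0.4764]
 [ 0.0019 -1.     -0.0009]] [-0.143   0.6239 -0.7145  1.655   0.4619  1.0396 -0.5075]
[([495.0, 56.0, 582.0, 137.0], 0.94), ([332.0, 75.0, 391.0, 182.0], 0.73), ([245.0, 1.0, 302.0, 58.0], 0.63)]
```

View pics/w2v.png

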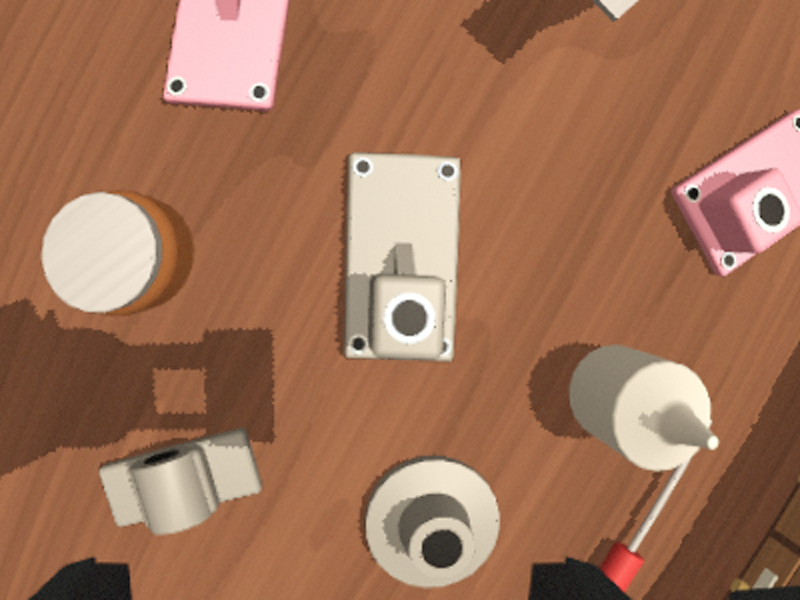

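The grey bracket stands upright in the middle: base corners (349,154), (461,158), (453,360), (346,357), and boss hole (410,318) in the crop.

Run:
```python
from h import *
import pickle
k=pickle.load(open('w2.pkl','rb'));kt=get_calibration('top')
c=np.array([(349,154),(461,158),(453,360),(346,357)])/2+[160,0]
o=k['T'][:3,3];g=[]
for p in c:
    d=ray(k,p,1);g.append(o+d*(.012-o[2])/d[2])
g=np.array(g);print(g,g.mean(0))
x=(g[0]+g[1]-g[2]-g[3])/2;print('len',np.linalg.norm(x),np.linalg.norm(g[0]-g[1]),'heading',np.degrees(np.arctan2(x[1],x[0])))
w=(g[0]+g[3]-g[1]-g[2])/2;print(np.degrees(np.arctan2(w[1],w[0]))-90)
d=ray(k,np.array([410,318])/2+[160,0],1);print('hole@58mm',o+d*(.058-o[2])/d[2])
print('tri',tri([(k,np.array([410,318])/2+[160,0],1),(kt,np.array([372,296])*.3+[100,170],0)]))
hd=np.arctan2(x[1],x[0]);X=np.array([np.cos(hd),np.sin(hd),0]);C=g.mean(0)-.032*X;print('grasp',C)
plan([C[0],C[1],.10],axes(-X));plan([C[0],C[1],.025],axes(-X))
```

```text
[[0.4508 0.3854 0.012 ]
 [0.5072 0.4153 0.012 ]
 [0.5609 0.3101 0.012 ]
 [0.5055 0.2814 0.012 ]] [0.5061 0.3481 0.012 ]
len 0.11781786070051363 0.0638572574464794 heading 117.38864541814762
-242.29010317186894
hole@58mm [0.5209 0.3196 0.058 ]
tri [0.521  0.319  0.0496]
grasp [0.5208 0.3196 0.012 ]
row [-0.0452, 0.1929, 0.0419, 0.0, 0.006, 0.0005] rows>= 4.9 0.2
row [-0.0453, 0.2679, 0.0419, 0.0, 0.006, 0.0005] rows>= 6.6 0.2
```

```bash
python3 -m handwheel '[[[-0.045,0.1,0.042,0,0.006,0],[-0.045,0.1,0.042,0,0.006,0],[-0.045,0.17,0.042,0,0.006,0],[-0.045,0.2,0.042,0,0.006,0],[-0.045,0.23,0.042,0,0.006,0],[-0.045,0.25,0.042,0,0.006,0],[-0.045,0.269,0.042,0,0.006,0],[-0.045,0.269,0.042,0,0.006,0],[-0.045,0.269,0.042,0,0.006,0],[-0.045,0.269,0.042,0,0.006,0],[-0.045,0.269,0.042,0,0.006,0]]]'
python3 -m handwheel '[[[0,0,0,0,0,0],[0,0,0,0,0,0],[0,0,0,0,0,0],[0,0,0,0,0,0],[0,0,0,0,0,0],[0,0,0,0,0,0],[0,0,0,0,0,0],[0,0,0,0,0,0]]]' -1 40
```

```text
clock: 4.23
tool_pos: [0.5217, 0.3231, 0.0267]
eef_rot: [-0.603, 0.366, -0.367, 0.606]
contact_force: [-0.2, -0.2, -0.1]
opening: 0.995
clock: 4.9
tool_pos: [0.5193, 0.3217, 0.0237]
eef_rot: [0.605, -0.366, 0.366, -0.604]
contact_force: [-0.3, -0.9, -2.2]
opening: 0.428
```

```bash
cat >> h.py <<'E'
def seatgo(b,off=(-.0295,0,.0237)):
    T=seatT(np.load('seat.npy'));q=T[:3,:3]@(np.array(b)+off)+T[:3,3]
    print('tcp',q);plan(q,T[:3,:3]@np.array([[-1,0,0],[0,0,-1],[0,-1,0]]).T)
def where(off=(-.0295,0,.0237)):
    T=seatT(np.load('seat.npy'));p,Q=pose();M=T[:3,:3].T@Q.as_matrix();t=T[:3,:3].T@(p-T[:3,3])
    B=np.array([-off[0]*-1,0,0]);o=t+M@np.array([off[0],off[2],0])
    s=r.get_state();print('bracket in seat mm',o*1000,'tool x,y axes',M[:,0],M[:,1],'F seat',T[:3,:3].T@s['contact_force'],'open',s['opening'],'t',s['clock'])
E
python3 - <<'E'
from h import *
T=seatT(np.load('seat.npy'))
M=T[:3,:3]@np.array([[-1,0,0],[0,0,-1],[0,-1,0]]).T
print(T[:3,:3]);print(M,np.linalg.det(M))
seatgo((-.04,0,.20));
E
```

```text
[[ 0.5318 -0.7892 -0.3071]
 [ 0.6835  0.6141 -0.3946]
 [ 0.5     0.      0.866 ]]
[[-0.5318  0.3071  0.7892]
 [-0.6835  0.3946 -0.6141]
 [-0.5    -0.866  -0.    ]] 0.9999999999999999
tcp [ 0.3853 -0.3445  0.2248]
row [0.5285, -0.2001, -0.4276, 0.0955, 0.355, 0.1484] rows>= 17.0 10.0
```

```bash
python3 -m handwheel '[[[0,-0.03,0,0,0,0],[0,-0.07,0,0,0,0],[0,-0.11,0,0,0,0],[0,-0.15,0,0,0,0],[0,-0.19,0,0,0,0],[0.1,-0.25,-0.08,0,0,0],[0.529,-0.25,-0.428,0,0,0],[0.529,-0.25,-0.428,0,0.2,0],[0.529,-0.25,-0.428,0,0.2,0],[0.529,-0.25,-0.428,0,0.2,0],[0.529,-0.25,-0.428,0,0.2,0],[0.529,-0.25,-0.428,0.05,0.3,0.08]]]' - 55
python3 - <<'E'
from h import *
print(r.get_state()['q']);seatgo((-.04,0,.20))
E
```

```text
clock: 5.9
tool_pos: [0.4632, 0.042, 0.248]
eef_rot: [-0.446, 0.541, -0.519, 0.49]
contact_force: [2.3, 0.6, -5.3]
opening: 0.423
[ 0.2499  0.5081 -0.5988  2.0336  0.366   0.6652 -0.6936]
tcp [ 0.3853 -0.3445  0.2248]
row [0.3938, -0.004, -0.0296, 0.0448, 0.1664, 0.1401] rows>= 9.5 5.6
```

```bash
python3 -m handwheel '[[[0.394,-0.004,-0.03,0.045,0.166,0.14],[0.394,-0.004,-0.03,0.045,0.166,0.14],[0.394,-0.004,-0.03,0.045,0.166,0.14],[0.394,-0.004,-0.03,0.045,0.166,0.14],[0.394,-0.004,-0.03,0.045,0.166,0.14],[0.394,-0.004,-0.03,0.045,0.166,0.14],[0.394,-0.004,-0.03,0.045,0.166,0.14],[0.394,-0.004,-0.03,0.045,0.166,0.14],[0.394,-0.004,-0.03,0.045,0.166,0.14],[0.394,-0.004,-0.03,0.045,0.166,0.14],[0.394,-0.004,-0.03,0.045,0.166,0.14],[0.394,-0.004,-0.03,0.045,0.166,0.14]]]'
python3 -m handwheel '[[[0,0,0,0,0,0],[0,0,0,0,0,0],[0,0,0,0,0,0]]]'
python3 - <<'E'
from h import *
import pickle
print(r.get_state()['q']);seatgo((-.03,0,.10));where()
k=get_calibration('wrist');im=snapshot('wrist');save(im,'w3.png');pickle.dump(k,open('w3.pkl','wb'))
save(cv2.resize(im[:300,120:520],(800,600),interpolation=cv2.INTER_CUBIC),'w3v.png')
E
```

```text
clock: 6.9
tool_pos: [0.3826, -0.3541, 0.2229]
eef_rot: [-0.134, 0.694, -0.538, 0.46]
contact_force: [-0.3, -0.7, -5.4]
opening: 0.424
clock: 7.15
tool_pos: [0.3851, -0.3441, 0.2256]
eef_rot: [-0.138, 0.693, -0.533, 0.465]
contact_force: [0.1, 0.5, -4.4]
opening: 0.43
[ 1.4501  0.8157 -0.9048  1.823   0.1272  0.7798 -0.0278]
tcp [ 0.4213 -0.2982  0.1432]
row [-0.0097, 0.1005, 0.0006, 0.0007, 0.0014, 0.0007] rows>= 2.4 0.0
bracket in seat mm [-39.525    0.5486 200.5089] tool x,y axes [-1.     -0.0042  0.0021] [-0.0021  0.0022 -1.    ] F seat [-1.8333  0.2536 -4.0439] open 0.42968091773861083 t 7.15
```

View pics/w3v.png

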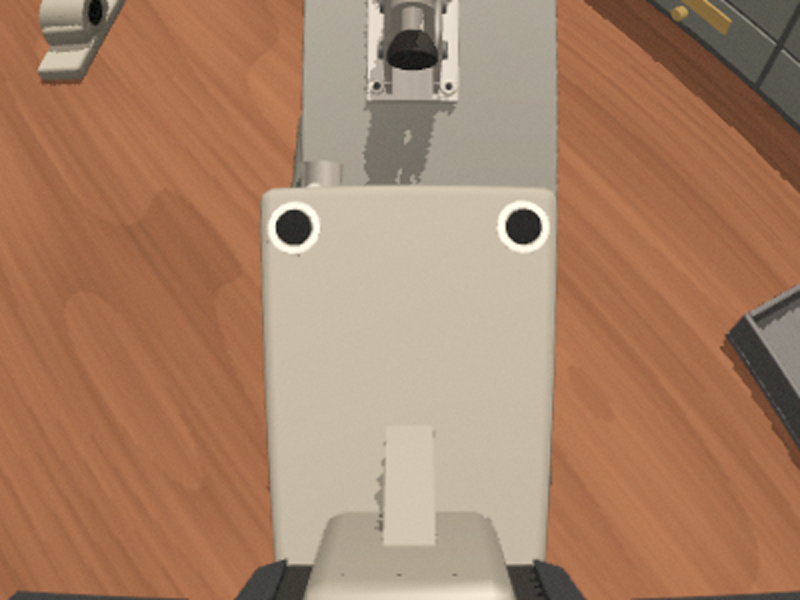

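The bracket hangs square in the grip, front corners at (263,192) and (555,190). The plate's edges at row 100 are at columns 303 and 558. I'll compare these with the predictions.

Run:
```python
from h import *
import pickle
k=pickle.load(open('w3.pkl','rb'));T=seatT(np.load('seat.npy'));p,Q=pose();S=T[:3,:3]
f=lambda P:(proj(k,P,1)-[120,0])*2
for y in(.054,-.071,.050):
  xs=np.linspace(.03,.15,7);print(y,f(np.array([S@[x,y,0]+T[:3,3] for x in xs]))[::2].round(1).tolist())
print('rail end',f(np.array([S@[.05,yy,zz]+T[:3,3] for yy,zz in((.05,.016),(.0404,.016),(.034,0))])).round(1).tolist())
print('foot edge x=80',f(np.array([S@[.08,yy,0]+T[:3,3] for yy in(.022,-.022)])).round(1).tolist())
# bracket corners in tool frame -> pixel
for nm,(bx,by,bz) in dict(l=(.06,.032,.012),r=(.06,-.032,.012)).items():
  t=np.array([-.0295-bx,.0237-bz,-by]);print(nm,f((Q.apply(t)+p)[None]).round(1))
  px=np.array({'l':(263,192),'r':(555,190)}[nm])/2+[120,0]
  d=Q.inv().apply(ray(k,px,1));o=Q.inv().apply(k['T'][:3,3]-p);q=o+d*(.0117-o[1])/d[1];print(' obs tool xyz',q)
```

```text
0.054 [[302.9, 213.7], [303.1, 135.2], [304.0, 59.6], [305.7, -12.0]]
-0.071 [[555.9, 216.3], [556.5, 138.2], [556.0, 62.8], [554.5, -8.5]]
0.05 [[310.9, 213.5], [311.1, 134.9], [312.0, 59.2], [313.6, -12.4]]
rail end [[306.4, 170.0], [326.7, 169.4], [343.3, 173.2]]
foot edge x=80 [[368.0, 114.2], [457.9, 114.7]]
l [[259.7 190.2]]
 obs tool xyz [-0.0891  0.0117 -0.0313]
r [[563.  190.3]]
 obs tool xyz [-0.0895  0.0117  0.0303]
```

```bash
cat > fit2.py <<'E'
from fit import *
k3=pickle.load(open('w3.pkl','rb'))
L1=L+[((80,22,4),(183,213)),((80,-22,4),(348,210)),((143,22,4),(172,50)),((143,-22,4),(349,47))]
L3=[((50,34,0),(342,161)),((50,50,0),(303,161)),((80,22,4),(367,101)),((80,-22,4),(459,102)),((110,54,0),(303,80)),((110,-71,0),(558,80))]
def pts(L,sc,off):return np.array([a for a,_ in L])/1000,np.array([b for _,b in L],float)/sc+off
M1,p1=pts(L1,[3.6,2.7],[250,24]);M3,p3=pts(L3,2,[120,0])
W3=np.ones((6,2));W3[4:,1]=0
def st(v):
    T=seatT(v)
    if len(v)>4:
        T[:3,:3]=T[:3,:3]@R.from_rotvec([0,v[4],0]).as_matrix()
    return T
h=lambda M,v:(np.c_[M,np.ones(len(M))]@st(v).T)[:,:3]
def F(v):return [proj(k,h(M1,v),1)-p1,(proj(kt,h(Mt,v),0)-pt),(proj(k3,h(M3,v),1)-p3)*W3]
for n in(4,5):
  s2=least_squares(lambda v:np.vstack(F(v)).ravel(),list(s.x)+[0]*(n-4),loss='soft_l1')
  print(s2.x,s2.cost);[print(q.round(1).tolist()) for q in F(s2.x)]
E
python3 fit2.py | tail -8
```

```text
[ 0.4913 -0.2079  0.073   0.9069] 16.784770684873543
[[-1.9, -2.4], [2.3, -3.2], [0.5, -0.8], [-0.8, 0.2], [-1.0, 0.0], [0.0, -2.9], [-0.1, 0.8], [1.7, 0.5], [-1.1, 0.8], [0.5, 0.6], [0.1, 0.3], [-0.5, -0.3], [-0.2, -0.8]]
[[0.4, -0.3], [-0.0, 0.8]]
[[0.0, 1.0], [3.1, 1.4], [-0.1, 0.4], [0.1, 0.2], [-0.2, -0.0], [0.1, -0.0]]
[ 0.4913 -0.2079  0.073   0.9069 -0.003 ] 16.748619694806045
[[-1.9, -2.4], [2.4, -3.1], [0.5, -1.0], [-0.8, 0.3], [-1.0, -0.1], [-0.0, -2.9], [-0.1, 0.8], [1.7, 0.5], [-1.1, 0.7], [0.5, 0.7], [0.1, 0.3], [-0.6, -0.3], [-0.1, -0.8]]
[[0.5, -0.3], [0.0, 0.8]]
[[0.0, 1.0], [3.1, 1.4], [-0.1, 0.3], [0.1, 0.2], [-0.2, -0.0], [0.1, -0.0]]
```

```bash
sed -i 's/(48,40)/(44,32)/;s/(534,33)/(539,23)/;s/,((50,34,0),(150,290))//' fit.py; sed -i 's/((50,50,0),(303,161)),//;s/np.ones((6,2))/np.ones((5,2))/;s/W3\[4:,1\]/W3[3:,1]/' fit2.py; echo "np.save('seat.npy',s2.x[:4]);print(np.degrees(s2.x[3]))" >> fit2.py; sed -i 's/for n in(4,5)/for n in(5,4)/' fit2.py
python3 fit2.py | tail -9; python3 -c "
from h import *
where();seatgo((-.03,0,.10))"
```

```text
[ 0.4915 -0.2078  0.0729  0.9076  0.0041] 5.321050936652408
[[-0.6, 0.2], [0.8, 0.1], [0.7, -0.9], [-0.7, -0.2], [-0.9, -0.1], [-0.0, 0.5], [1.8, 0.1], [-0.9, 0.6], [0.6, 0.2], [0.2, -0.1], [-0.5, -0.8], [-0.2, -1.3]]
[[0.2, -0.4], [-0.2, 0.7]]
[[0.2, 0.9], [0.0, 0.4], [0.1, 0.2], [-0.0, -0.0], [0.0, -0.0]]
[ 0.4916 -0.2077  0.0728  0.9075] 5.398516510623219
[[-0.7, 0.2], [0.9, 0.2], [0.6, -1.2], [-0.7, -0.1], [-0.9, -0.3], [-0.0, 0.4], [1.8, 0.1], [-1.0, 0.5], [0.6, 0.3], [0.2, -0.1], [-0.5, -0.6], [-0.1, -1.2]]
[[0.3, -0.4], [-0.1, 0.7]]
[[0.1, 0.9], [0.0, 0.3], [0.1, 0.1], [-0.1, -0.0], [0.1, -0.0]]
51.99746033510312
bracket in seat mm [-43.9241  -0.0117 195.1512] tool x,y axes [-1.     -0.0062  0.0022] [-0.0023  0.0028 -1.    ] F seat [-2.5655 -0.6699 -4.6068] open 0.42840860838115613 t 7.2
tcp [ 0.4218 -0.2971  0.1502]
row [-0.0141, 0.0952, 0.0001, 0.0009, 0.002, 0.0007] rows>= 2.3 0.1
```

```bash
python3 -m handwheel '[[[-0.014,0.04,0,0.001,0.002,0.001],[-0.014,0.08,0,0.001,0.002,0.001],[-0.014,0.11,0,0.001,0.002,0.001],[-0.014,0.135,0,0.001,0.002,0.001],[-0.014,0.155,0,0.001,0.002,0.001],[-0.014,0.155,0,0.001,0.002,0.001],[-0.025,0.158,0,0.001,0.002,0.001],[-0.037,0.16,0,0.001,0.002,0.001],[-0.047,0.16,0,0.001,0.002,0.001],[-0.047,0.16,0,0.001,0.002,0.001],[-0.047,0.16,0,0.001,0.002,0.001],[-0.047,0.16,0,0.001,0.002,0.001]]]'
python3 -c "
from h import *
where();seatgo((.003,0,.018));k=get_calibration('wrist');im=snapshot('wrist');save(im,'w4.png')
import pickle;pickle.dump(k,open('w4.pkl','wb'))
save(cv2.resize(im[:300,120:520],(800,600),interpolation=cv2.INTER_CUBIC),'w4v.png')"
```

```text
clock: 8.2
tool_pos: [0.459, -0.2517, 0.1108]
eef_rot: [-0.133, 0.694, -0.535, 0.463]
contact_force: [-0.7, 0.3, -5.3]
opening: 0.429
bracket in seat mm [ 1.1344 -1.5369 36.5124] tool x,y axes [-1.      0.0025  0.0001] [-0.0001 -0.0037 -1.    ] F seat [-2.8217  0.7787 -4.4553] open 0.42855919241225965 t 8.2
tcp [ 0.4646 -0.2423  0.0957]
row [-0.0019, 0.0185, -0.0014, -0.0012, -0.0008, 0.0] rows>= 0.4 0.0
```

View pics/w4v.png

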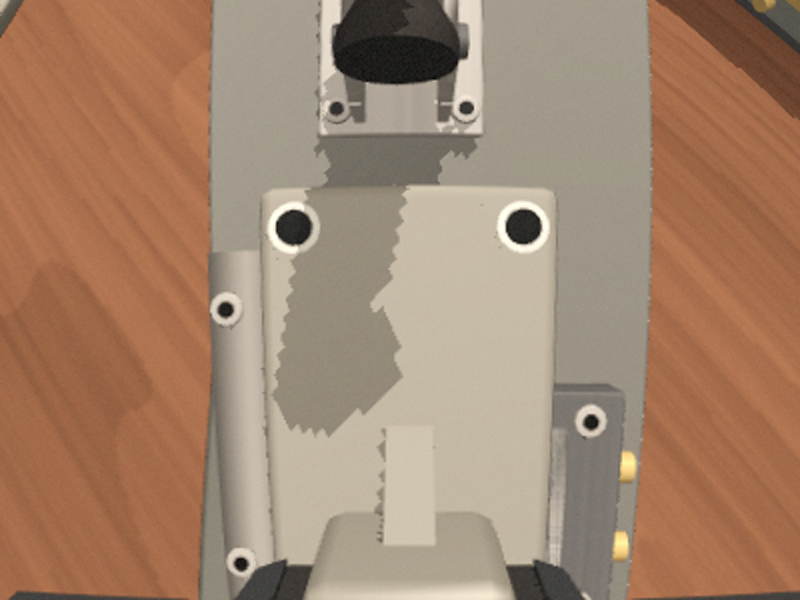

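The bracket sits between rail and jaw. The foot edge is at (318,137)–(483,135), the rail's upper end at row 250, the housing's upper top edge at row 391, and the plate edges at columns 211 and 651.

```bash
python3 -c "
from h import *
import pickle
k=pickle.load(open('w4.pkl','rb'));T=seatT(np.load('seat.npy'))
f=lambda *P:((proj(k,np.array(P)/1000@T[:3,:3].T+T[:3,3],1)-[120,0])*2).round(0).tolist()
print('foot',f((80,22,4),(80,-22,4)),'rail',f((50,50,0),(50,34,0),(50,50,16),(50,40.4,16)),'hous',f((13,-36,16),(13,-60,16)),'edge',f((60,54,0),(60,-71,0)))
where()"
```

```text
foot [[321.0, 138.0], [485.0, 137.0]] rail [[224.0, 250.0], [280.0, 248.0], [210.0, 249.0], [246.0, 248.0]] hous [[541.0, 387.0], [629.0, 389.0]] edge [[210.0, 216.0], [655.0, 218.0]]
bracket in seat mm [ 0.696  -1.5015 36.3906] tool x,y axes [-1.      0.0033  0.0001] [-0.0002 -0.0036 -1.    ] F seat [-2.594  -0.0178 -4.7191] open 0.4284001931202857 t 8.25
```

```bash
python3 -m handwheel '[[[-0.002,0.008,-0.002,-0.001,-0.001,0],[-0.002,0.016,-0.002,-0.001,-0.001,0],[-0.002,0.02,-0.002,-0.001,-0.001,0],[-0.002,0.022,-0.002,-0.001,-0.001,0],[-0.002,0.022,-0.002,-0.001,-0.001,0],[-0.002,0.022,-0.002,-0.001,-0.001,0]]]'
python3 -c "
from h import *
where()"
python3 -m handwheel '[[[0,0.002,0,0,0,0],[0,0.004,0,0,0,0],[0,0.006,0,0,0,0],[0,0.007,0,0,0,0],[0,0.007,0,0,0,0]]]'
python3 -c "
from h import *
where()"
```

```text
clock: 8.75
tool_pos: [0.4655, -0.2396, 0.092]
eef_rot: [-0.135, 0.694, -0.533, 0.464]
contact_force: [-0.9, -0.3, -5.0]
opening: 0.423
bracket in seat mm [ 3.4446  0.9781 13.5242] tool x,y axes [-1.     -0.0004 -0.001 ] [ 0.001   0.0009 -1.    ] F seat [-3.2083  0.5314 -3.9019] open 0.42302716849846955 t 8.75
clock: 9.17
tool_pos: [0.4666, -0.2363, 0.0859]
eef_rot: [-0.136, 0.695, -0.533, 0.464]
contact_force: [-3.6, 1.0, -2.5]
opening: 0.424
bracket in seat mm [3.2736 2.1934 6.6289] tool x,y axes [-1.     -0.0004 -0.0005] [ 0.0005  0.0029 -1.    ] F seat [-2.4706  3.4971 -1.4341] open 0.4237309657928762 t 9.1667
```

```bash
python3 -m handwheel '[[[0,0.002,0,0,0,0],[0,0.004,0,0,0,0],[0,0.005,0,0,0,0],[0,0.005,0,0,0,0]]]'
python3 -c "
from h import *
where()"
python3 -m handwheel '[[[0,0.001,0,0,0,0],[0,0.002,0,0,0,0],[0,0.003,0,0,0,0],[0,0.003,0,0,0,0]]]'
python3 -c "
from h import *
where()"
```

```text
clock: 9.5
tool_pos: [0.4683, -0.2341, 0.0814]
eef_rot: [-0.135, 0.695, -0.532, 0.464]
contact_force: [-3.6, 2.0, -6.3]
opening: 0.427
bracket in seat mm [3.4079 2.1511 1.2816] tool x,y axes [-1.     -0.0002 -0.0008] [ 0.0008  0.0031 -1.    ] F seat [-3.6564  4.0916 -5.1211] open 0.4272622376090894 t 9.5
clock: 9.83
tool_pos: [0.469, -0.2339, 0.0804]
eef_rot: [-0.135, 0.694, -0.533, 0.464]
contact_force: [-12.1, -2.3, 12.8]
opening: 0.425
bracket in seat mm [3.3801 1.7733 0.1112] tool x,y axes [-1.     -0.0005  0.0002] [-0.0002  0.0015 -1.    ] F seat [-1.6229  8.1006 15.6978] open 0.4250766455128376 t 9.8333
```

```bash
python3 -m handwheel '[[[0,0,0,0,0,0],[0,0,0,0,0,0]]]'
python3 -m handwheel '[[[0,0,0,0,0,0],[0,0,0,0,0,0],[0,0,0,0,0,0],[0,-0.01,0,0,0,0],[0,-0.04,0,0,0,0],[0,-0.08,0,0,0,0],[0,-0.11,0,0,0,0],[0,-0.12,0,0,0,0],[0,-0.12,0,0,0,0],[0,-0.12,0,0,0,0]]]' 0.6
python3 -c "
from h import *
where();k=get_calibration('wrist');im=snapshot('wrist');save(im,'w5.png')
import pickle;pickle.dump(k,open('w5.pkl','wb'))
save(cv2.resize(im[:300,120:520],(800,600),interpolation=cv2.INTER_CUBIC),'w5v.png')"
```

```text
clock: 10.0
tool_pos: [0.469, -0.2339, 0.0803]
eef_rot: [-0.135, 0.694, -0.533, 0.464]
contact_force: [-12.5, -2.4, 12.7]
opening: 0.423
clock: 10.83
tool_pos: [0.4334, -0.2815, 0.1833]
eef_rot: [-0.135, 0.694, -0.534, 0.464]
contact_force: [0.4, 1.0, -0.1]
opening: 0.8
bracket in seat mm [  3.4046   0.3548 118.9816] tool x,y axes [-1.     -0.0006 -0.0008] [ 0.0008 -0.0011 -1.    ] F seat [ 0.8426  0.314  -0.6325] open 0.800151089985528 t 10.8333
```

View pics/w5v.png

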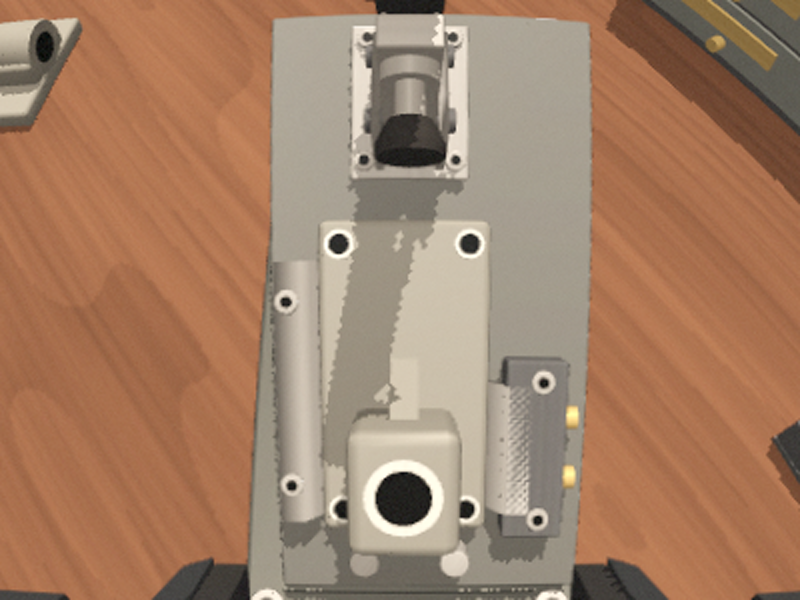

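The bracket lies flat between rail and jaw: upper corners (320,223) and (490,222), lower right (482,525), hole (404,498), handle still upright. I'll check its pose numerically.

```bash
python3 -c "
from h import *
import pickle
from scipy.optimize import least_squares
k=pickle.load(open('w5.pkl','rb'));T=seatT(np.load('seat.npy'))
B=np.array([(60,32,12),(60,-32,12),(-60,32,12),(-60,-32,12),(-32,0,58)])/1e3
px=np.array([(320,223),(490,222),(326,524),(482,525),(404,498)])/2+[120,0]
S=np.array([(80,22,4),(80,-22,4),(50,50,16),(13,-60,16),(-57,-60,16),(-57,-36,16)])/1e3
spx=np.array([(351,180),(467,179),(274,263),(568,363),(561,536),(501,534)])/2+[120,0]
print('seat resid px',(proj(k,S@T[:3,:3].T+T[:3,3],1)-spx).round(1).tolist())
g=lambda v:proj(k,(R.from_rotvec(v[3:]).apply(B)+v[:3])@T[:3,:3].T+T[:3,3],1)-px
s=least_squares(lambda v:g(v).ravel(),[0]*6);print(s.x[:3]*1e3,np.degrees(s.x[3:]));print(g(s.x).round(1).tolist())
print('if home x3 y2',g([.003,.002,0,0,0,0]).round(1).tolist())
P=lambda v:T[:3,:3]@np.array(v)+T[:3,3]
for a in (0,.7,1.45):
  th=np.radians(91)-a;print(a,P([.122+.09*np.cos(th),0,.033+.09*np.sin(th)]),P([.122+.114*np.cos(th),0,.033+.114*np.sin(th)]))
plan(P([-.03,0,.2]))
"
```

```text
seat resid px [[0.7, -0.0], [1.1, 0.5], [0.1, -1.9], [1.5, -1.9], [0.2, -0.4], [0.4, 0.9]]
[ 3.8363  2.4162 -5.989 ] [ 0.145  -1.8176 -0.1743]
[[-0.5, -0.2], [0.3, 0.5], [-0.1, 0.1], [0.3, -0.2], [-0.1, -0.2]]
if home x3 y2 [[-0.8, 0.2], [1.2, 0.6], [-0.4, 4.1], [1.9, 3.6], [0.4, 1.7]]
0 [ 0.5179 -0.174   0.2395] [ 0.5103 -0.1838  0.2601]
0.7 [ 0.5552 -0.1263  0.2512] [ 0.5576 -0.1233  0.2749]
1.45 [ 0.5902 -0.0815  0.2177] [ 0.6018 -0.0666  0.2324]
row [0.004, -0.0583, 0.0011, 0.0, 0.0, 0.0] rows>= 1.4 0.0
```

```bash
python3 -m handwheel '[[[0.003,0.02,-0.001,0,0,0],[0.003,0.05,-0.001,0,0,0],[0.003,0.07,-0.001,0,0,0],[0.003,0.078,-0.001,0,0,0],[0.003,0.08,-0.001,0,0,0],[0.003,0.08,-0.001,0,0,0],[0.003,0.08,-0.001,0,0,0]]]' -0.3 20
python3 -c "
from h import *
where()"
python3 -m handwheel '[[[0,0.002,0,0,0,0],[0,0.003,0,0,0,0],[0,0.003,0,0,0,0]]]'
python3 -c "
from h import *
where()"
python3 -m handwheel '[[[0,0.001,0,0,0,0],[0,0.002,0,0,0,0],[0,0.002,0,0,0,0]]]'
python3 -c "
from h import *
where()"
```

```text
clock: 11.47
tool_pos: [0.4556, -0.2513, 0.1127]
eef_rot: [-0.135, 0.694, -0.533, 0.464]
contact_force: [-0.8, 0.6, 0.5]
opening: 0.352
bracket in seat mm [ 0.618   1.5383 39.0857] tool x,y axes [-1.     -0.0008 -0.0009] [ 0.0009  0.     -1.    ] F seat [0.2083 0.9358 0.4034] open 0.3520658193521009 t 11.4667
clock: 11.72
tool_pos: [0.4563, -0.2504, 0.1101]
eef_rot: [-0.135, 0.694, -0.534, 0.464]
contact_force: [-0.3, 1.0, 0.5]
opening: 0.347
bracket in seat mm [ 0.2987  1.5228 36.3053] tool x,y axes [-1.     -0.0003 -0.0006] [ 0.0006 -0.0006 -1.    ] F seat [0.8108 0.8352 0.1537] open 0.34683573515991317 t 11.7167
clock: 11.97
tool_pos: [0.4567, -0.2498, 0.109]
eef_rot: [-0.135, 0.694, -0.534, 0.464]
contact_force: [-4.4, -3.6, 9.8]
opening: 0.35
bracket in seat mm [ 0.2874  1.5365 34.9388] tool x,y axes [-1.     -0.0003 -0.    ] [ 0.     -0.0006 -1.    ] F seat [ 0.1336  1.2521 11.2735] open 0.35047544311167456 t 11.9667
```

```bash
cat >> h.py <<'E'
def hgo(h,v,y=0.):
    "TCP rel. to hinge in slope plane (m): h horizontal up-slope, v up; tool vertical"
    T=seatT(np.load('seat.npy'));H=T[:3,:3]@[.122,0,.033]+T[:3,3];hd=np.array([T[0,0],T[1,0],0]);hd/=np.linalg.norm(hd)
    plan(H+h*hd+[0,0,v]+T[:3,1]*y,axes(-hd))
def hwhere():
    T=seatT(np.load('seat.npy'));H=T[:3,:3]@[.122,0,.033]+T[:3,3];hd=np.array([T[0,0],T[1,0],0]);hd/=np.linalg.norm(hd)
    s=r.get_state();d=s['tool_pos']-H;print('h,v,y mm',d@hd*1e3,d[2]*1e3,d@T[:3,1]*1e3,'F h,v',s['contact_force']@hd,s['contact_force'][2],'t',s['clock'])
E
python3 -m handwheel '[[[0,-0.02,0,0,0,0],[0,-0.06,0,0,0,0],[0,-0.09,0,0,0,0],[0,-0.09,0,0,0,0],[0,-0.09,0,0,0,0]]]' -1 20
python3 -c "
from h import *
hwhere();hgo(-.115,.14);print(r.get_state()['q'])"
```

```text
clock: 12.38
tool_pos: [0.4293, -0.2861, 0.1869]
eef_rot: [-0.134, 0.693, -0.535, 0.464]
contact_force: [0.6, 1.0, -0.0]
opening: 0.009
h,v,y mm -189.2237218785603 24.560214958143924 0.8256786250015268 F h,v 1.1563987085550134 -0.006788290680030673 t 12.3833
row [-0.122, -0.0629, 0.001, -0.001, -0.0003, -0.1667] rows>= 3.3 4.2
[ 1.3085  0.8443 -0.8647  1.9254  0.1494  0.5792 -0.1389]
```

```bash
python3 -m handwheel '[[[-0.03,-0.05,0,0,0,-0.05],[-0.058,-0.09,0,0,0,-0.1],[-0.09,-0.08,0.001,-0.001,0,-0.167],[-0.122,-0.063,0.001,-0.001,0,-0.167],[-0.122,-0.063,0.001,-0.001,0,-0.167],[-0.122,-0.063,0.001,-0.001,0,-0.167],[-0.122,-0.063,0.001,-0.001,0,-0.167],[-0.122,-0.063,0.001,-0.001,0,-0.167]]]'
python3 -c "
from h import *
hwhere();hgo(-.095,.085)
save(cv2.resize(snapshot('wrist')[:,60:580],(650,600)),'w6v.png')"
```

```text
clock: 13.05
tool_pos: [0.4744, -0.2269, 0.3002]
eef_rot: [-0.312, 0.637, -0.634, 0.309]
contact_force: [0.8, -1.3, -0.3]
opening: 0.009
h,v,y mm -114.81659597669095 137.7739409057349 1.718987086487146 F h,v -0.5454529360623143 -0.3327899923247444 t 13.05
row [-0.0199, 0.0527, 0.0021, 0.0019, 0.0007, 0.0005] rows>= 1.4 0.1
```

View pics/w6v.png

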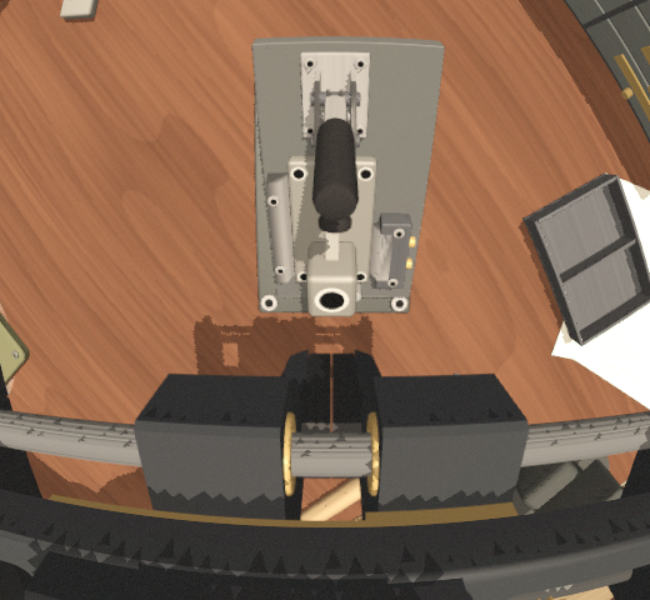

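The shut fingers line up with the black grip (grip tip near (335,215), fingers at x≈332). Down and push.

```bash
python3 -m handwheel '[[[0,0.035,0.002,0.002,0,0],[0,0.053,0.002,0.002,0,0],[-0.02,0.053,0.002,0.002,0,0],[-0.02,0.053,0.002,0.002,0,0],[-0.02,0.053,0.002,0.002,0,0]]]'
python3 -c "
from h import *
hwhere()"
python3 -m handwheel '[[[-0.012,0,0,0,0,0],[-0.022,0,0,0,0,0],[-0.032,0,0,0,0,0],[-0.042,0,0,0,0,0],[-0.052,0,0,0,0,0],[-0.052,0,0,0,0,0]]]'
python3 -c "
from h import *
hwhere()"
```

```text
clock: 13.52
tool_pos: [0.4886, -0.2133, 0.248]
eef_rot: [0.31, -0.635, 0.636, -0.31]
contact_force: [0.7, -0.5, -0.1]
opening: 0.003
h,v,y mm -95.40823456864075 85.62043450787971 -1.062616437904786 F h,v 0.04422275338410792 -0.09490023165225095 t 13.5167
clock: 14.02
tool_pos: [0.5236, -0.1678, 0.2491]
eef_rot: [0.31, -0.634, 0.635, -0.313]
contact_force: [0.4, 0.7, 0.6]
opening: 0.006
h,v,y mm -37.957201392393166 86.67464413220901 -0.6131415290669534 F h,v 0.8455689185160733 0.5842435708887339 t 14.0167
```

```bash
python3 -m handwheel '[[[-0.012,0,0,0,0,0],[-0.023,-0.001,0,0,0,0],[-0.038,-0.003,0,0,0,0],[-0.053,-0.006,0,0,0,0],[-0.063,-0.004,0,0,0,0],[-0.073,-0.001,0,0,0,0],[-0.081,0.003,0,0,0,0],[-0.088,0.008,0,0,0,0],[-0.088,0.008,0,0,0,0]]]'
python3 -c "
from h import *
hwhere()"
python3 -m handwheel '[[[-0.005,0.004,0,0,0,0],[-0.009,0.007,0,0,0,0],[-0.009,0.007,0,0,0,0]]]'
python3 -c "
from h import *
hwhere()
im=snapshot('scene')
save(np.hstack([cv2.resize(im[160:300,230:330],(400,560),interpolation=cv2.INTER_CUBIC),cv2.resize(snapshot('wrist')[0:280,225:425],(400,560))]),'s7.png')"
```

```text
clock: 14.77
tool_pos: [0.5758, -0.1, 0.2394]
eef_rot: [0.311, -0.635, 0.635, -0.311]
contact_force: [-0.0, 1.3, 0.0]
opening: 0.005
h,v,y mm 47.60744081161521 77.04259483777983 0.020419763507941637 F h,v 1.0295036361994891 0.04380229643992985 t 14.7667
clock: 15.02
tool_pos: [0.5808, -0.0944, 0.2328]
eef_rot: [0.31, -0.634, 0.636, -0.311]
contact_force: [-0.5, -1.0, 0.7]
opening: 0.006
h,v,y mm 55.08630931379104 70.41288263433282 -0.5745867685475147 F h,v -1.046029334916344 0.7232101251321029 t 15.0167
```

View pics/s7.png

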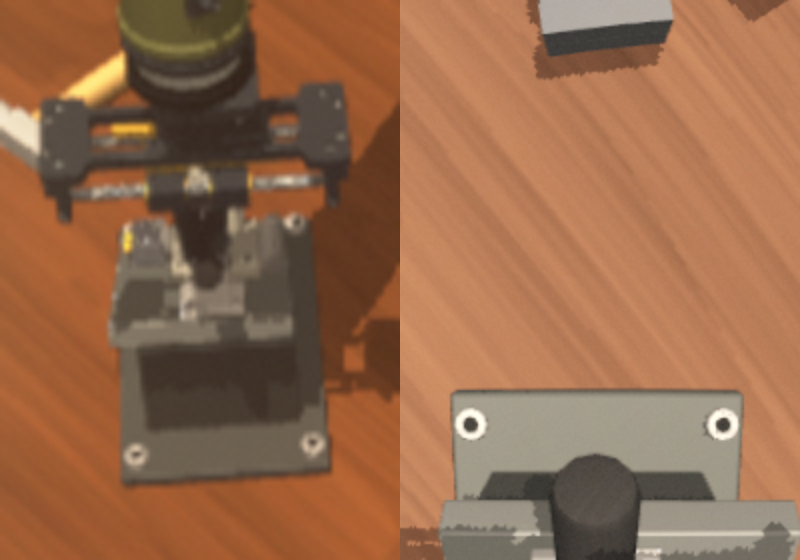

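The handle is pushed over: in the wrist view its tip now lies beyond the plate's top edge. On to the stop, by feel.

```bash
for i in 1 2; do python3 -m handwheel '[[[-0.002,0.002,0,0,0,0],[-0.003,0.003,0,0,0,0],[-0.003,0.003,0,0,0,0]]]' >/dev/null
python3 -c "
from h import *
hwhere()"; done
python3 -m handwheel '[[[-0.001,0.001,0,0,0,0],[-0.002,0.002,0,0,0,0],[-0.002,0.002,0,0,0,0]]]' >/dev/null
python3 -c "
from h import *
hwhere()"
```

```text
h,v,y mm 57.95204119706455 68.04935519531097 -0.8607263860184149 F h,v -0.285576516805025 -0.3110737204827547 t 15.3667
h,v,y mm 60.367754814713955 65.2960138417095 -0.9985708542799726 F h,v -2.5480722580682755 3.8869379988983166 t 15.6167
h,v,y mm 60.7418563814833 64.57165262612507 -1.0964916465855004 F h,v -7.937017710070288 14.683764746409096 t 15.8667
```

```bash
python3 -m handwheel '[[[-0.001,0.001,0,0,0,0],[-0.001,0.001,0,0,0,0]]]' >/dev/null
python3 -c "
from h import *
hwhere()"
python3 -m handwheel '[[[0.008,-0.02,0,0,0,0],[0.02,-0.06,0,0,0,0],[0.06,-0.1,0,0,0,0],[0.1,-0.13,0,0,0,0],[0.13,-0.15,0,0,0,0],[0.13,-0.15,0,0,0,0],[0.13,-0.15,0,0,0,0],[0.13,-0.15,0,0,0,0],[0.13,-0.15,0,0,0,0]]]'
python3 -c "
from h import *
import pickle
hwhere();k=get_calibration('wrist');im=snapshot('wrist');save(im,'w8.png');pickle.dump(k,open('w8.pkl','wb'))
save(cv2.resize(im[0:300,200:440],(640,800))[:600] if 0 else cv2.resize(im[:280,180:460],(600,600),interpolation=cv2.INTER_CUBIC),'w8v.png')
T=seatT(np.load('seat.npy'))
f=lambda *P:((proj(k,np.array(P)/1000@T[:3,:3].T+T[:3,3],1)-[180,0])*600/280).round(0).tolist()
for a in(1.2,1.3,1.4,1.45):
  th=np.radians(91)-a;print(a,f((122+114*np.cos(th),0,33+114*np.sin(th)),(122+46*np.cos(th),0,33+46*np.sin(th))))
print('brk corners home',f((63,34,12),(63,-30,12),(-57,34,12),(-57,-30,12),(-29,2,58)))"
```

```text
h,v,y mm 60.94461334492282 64.30492462771761 -1.0963232036575867 F h,v -10.848360476548708 20.487460687466562 t 16.0333
clock: 16.78
tool_pos: [0.5066, -0.1882, 0.3738]
eef_rot: [0.31, -0.635, 0.635, -0.312]
contact_force: [-0.4, 0.3, 0.5]
opening: 0.009
h,v,y mm -64.51058615737581 211.43268314623572 0.15079960640474901 F h,v -0.02782829497678463 0.5105842501299138 t 16.7833
1.2 [[312.0, 105.0], [311.0, 235.0]]
1.3 [[312.0, 86.0], [311.0, 227.0]]
1.4 [[312.0, 71.0], [311.0, 220.0]]
1.45 [[312.0, 65.0], [311.0, 217.0]]
brk corners home [[244.0, 380.0], [369.0, 381.0], [254.0, 537.0], [358.0, 538.0], [306.0, 566.0]]
```

View pics/w8v.png

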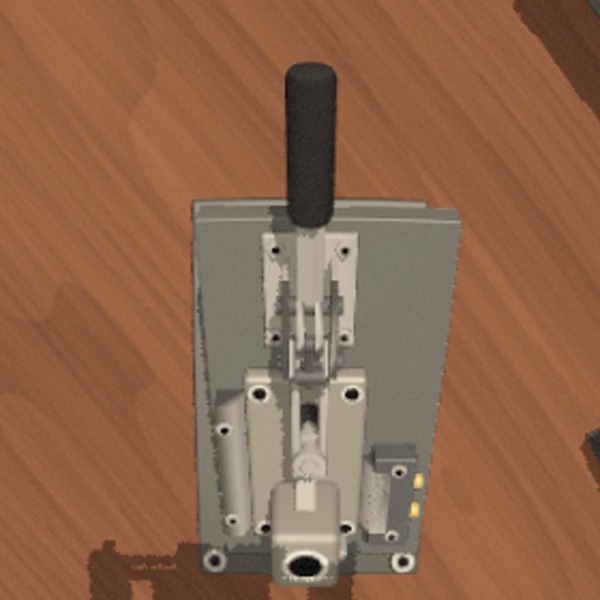

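The handle tip is at row ~65, which matches 1.45 rad, and the arm is down on the bare base. The bracket's upper edge reads row 370 against 380 predicted, so I'll check the fixture features in the same picture.

```bash
python3 -c "
from h import *
import pickle
k=pickle.load(open('w8.pkl','rb'));T=seatT(np.load('seat.npy'))
f=lambda *P:((proj(k,np.array(P)/1000@T[:3,:3].T+T[:3,3],1)-[180,0])*600/280).round(0).tolist()
print('foot(obs 263,347;355,347)',f((80,22,4),(80,-22,4)),'foot top(263,234;357,234)',f((143,22,4),(143,-22,4)))
print('plate top (193,200|220;460,208|222)',f((150,54,0),(150,-71,0)))
print('housing(376,458;416,458;414,542)',f((13,-36,16),(13,-60,16),(-57,-60,16)))
print('rail (217,405?)',f((50,50,16),(50,50,0)))
for x in(3,6,9): print(x,f((x+60,34,12),(x+60,34,0),(x-60,34,12),(x-32,2,58),(x+51,23,12)))
im=cv2.imread('pics/w8.png')[:280,180:460];g=cv2.cvtColor(cv2.resize(im,(600,600),interpolation=cv2.INTER_CUBIC),6)
print(g[340:400:2,262:275].mean(1).round().tolist());print(g[340:400:2,345:358].mean(1).round().tolist())
"
```

```text
foot(obs 263,347;355,347) [[267.0, 344.0], [354.0, 344.0]] foot top(263,234;357,234) [[263.0, 233.0], [359.0, 233.0]]
plate top (193,200|220;460,208|222) [[194.0, 217.0], [463.0, 220.0]]
housing(376,458;416,458;414,542) [[375.0, 458.0], [418.0, 458.0], [407.0, 542.0]]
rail (217,405?) [[214.0, 405.0], [217.0, 386.0]]
3 [[244.0, 380.0], [245.0, 367.0], [254.0, 537.0], [306.0, 566.0], [266.0, 394.0]]
6 [[243.0, 376.0], [245.0, 362.0], [254.0, 534.0], [306.0, 562.0], [265.0, 389.0]]
9 [[243.0, 371.0], [245.0, 357.0], [254.0, 531.0], [306.0, 559.0], [265.0, 385.0]]
[124.0, 132.0, 118.0, 101.0, 101.0, 109.0, 107.0, 108.0, 108.0, 107.0, 103.0, 101.0, 102.0, 89.0, 95.0, 120.0, 128.0, 133.0, 148.0, 174.0, 186.0, 163.0, 139.0, 158.0, 158.0, 153.0, 137.0, 133.0, 142.0, 162.0]
[142.0, 155.0, 145.0, 124.0, 112.0, 119.0, 119.0, 119.0, 119.0, 119.0, 119.0, 119.0, 120.0, 110.0, 123.0, 151.0, 154.0, 156.0, 175.0, 204.0, 215.0, 193.0, 170.0, 210.0, 171.0, 99.0, 46.0, 25.0, 27.0, 86.0]
```

With the fixture features matching, the end face's lower edge (368) and upper edge (380) fit a bracket at home with x≈+3 mm, and the hole matches too (566). The gripper is clear, so I'm handing in.

```bash
python3 -c "
from h import *
s=r.get_state();print(s['clock'],s['contact_force'],np.abs(s['qd']).max());print(job.finish_job())"
```

```text
16.8333 [-0.2603  0.1178  0.1194] 0.007416341389602192
the job is handed in; nothing more can be done
None
```

The grey bracket is home in the tilted fixture, boss at the lower end, with the toggle clamp locked down on the bare half of its base. I handed the job in at 16.8 s with the gripper empty and clear; no verdict was reported.

**Seating:** I lowered the bracket past the sprung jaw and pressed until the force rose sharply, about 20 N at an estimated 0.1 mm above the plate. After letting go, a second press met the boss top at 58.6 mm against 58 nominal, with about 11 N. Only then did I swing the clamp.

**Clamp:** I pushed the handle over with shut fingers until it hit its stop at about 23 N.

**Last checks:**
- **Handle:** in the last picture its tip matches 1.45 rad.
- **Bracket:** its edges and hole match a home position about 3 mm up the slope.
- **Not measured:** I did not measure the clamp's pressure on the bracket. I also did not re-measure the other things on the bench, but felt no contact with any of them.

**Disagreements:**
- My first fit of the fixture was about 7 mm low because I misread the plate's top edge. I corrected it before lowering the bracket.
- After I released the bracket, a free fit from one picture gave z = −6 mm and 1.8° of pitch. I put that down to a poorly visible lower edge, since the press checks and the last picture did not agree with it.

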